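# Lock a quarter-turn anchor in a T-slot rail against its stop

### The arm

A 6-joint arm with a two-finger parallel gripper is mounted at the origin on a cart in front of the work surface, level with it; the furniture and walls round the work are solid. World frame = base frame: x ahead of the robot, y to its left, z up, the work surface at z = 0. Lengths are in m, angles in degrees, forces in N, time in s.
With the tool pointing down it reaches from about 0.275 to 1 m from the base axis. Payload 8.4 kg.
Tool frame: the origin (TCP) lies between the finger pads, 19 mm behind the fingertips; this is the grasp point; z points along the fingers, y is the line along which they close (so a half turn about z gives the same grasp; the last joint's range is limited). The gripper opens to 85 mm and grips with 20 to 120 N. Pads are 22 mm wide; open, the fingers measure 114 mm over their backs; the gripper's body (76 mm by 85 mm) begins 54 mm behind the grasp point. The pads swing forward as they close: fully open they stand 13 mm farther back than shut.
Start: joints at [-75.023, 20.225, 93.587, -0, 66.188, -0.138], TCP at [0.163, -0.603, 0.25] pointing down, gripper open.
Joint ranges: [-150.9, 150.9], [-52.94, 120.26], [3.33, 152.33], [-74.26, 254.26], [0, 154.13], [-172.89, 172.89]. Speed limits (degrees/s): [127.2, 127.2, 159.86, 180, 180, 180].

### API

Orientations are given as a 3x3 rotation matrix whose columns are the frame's x, y, z axes.
In Python, from cell import manip gives the robot as it stands. The module is installed in compiled form; this text tells all that it offers.
- The arm moves only by the tool step_arm, never from a script. Its argument "steps" is a list of rows, each a list of 7 numbers: the shift along the tool's x, y, z in mm, then the turn, a rotation vector about the tool's x, y, z in rad, then the closure, from 0 (fully open) to 1 (shut). In form: [[x, y, z, rx, ry, rz, claw], ...]. A call has 1 to 5 rows; each row is the pose to reach, as a shift and turn from the pose commanded when the call began, along the tool's axes at that moment; what a row does not reach only later rows make up. A row lasts 1/10 s, in which the tool goes at most 50 mm and 8.59 degrees, less where a joint would pass 70% of its speed; a pose out of reach is approached as far as the arm can. A call with a gripper value outside its range is refused whole. The fingers move at their own pace and stop on an object; "squeeze" is the grip in N (left out, the last holds). Time passes only in rows, so rows that repeat a pose let the fingers close. It gives the time, the measured TCP pose, the force, the opening and the grip force at its end, in the units of the state.
- manip.read_state(): the state, without advancing time (a new reading comes with each control period).
- manip.snapshot(name): name is "scene" or "side" or "wrist"; returns a dict with "color" (480x640x3 uint8, blue, green, red), "fovy" (degrees; the focal length in pixels is half the picture's height over the tangent of half this angle, whatever the lens; pixels are square), "cx", "cy" (the principal point, pixels), "dist" ([k1, k2, p1, p2, k3] as OpenCV has them; the pictures are not rectified), "world_from_camera" (4x4, takes a point from camera to world coordinates); the wrist camera has in their place "mount" (4x4, takes a point from camera to tool coordinates, whose origin is the TCP and whose axes are the flange's). Camera axes: x right, y up, looking along -z (the intrinsics and any distortion apply to the point x, -y, -z); pixel columns grow to the right and rows downward; lengths in m; the calibration is good to about 2 mm. A picture is of the moment at which its call begins: read the wrist's pose just before it. There is no depth.
- manip.close_job(): hands the job in; it is judged then, once.
The state is a dict: "time": time; "joint_pos": joint angles; "dq": joint speeds; "joint_efforts": joint torques, N m; "ee_pos": TCP position; "eef_rot": TCP orientation; "contact_force": force on the tool from outside, world axes, zero at the start; "wrist_torque": the same for the moment, N m; "width": finger opening in m; "grasp_force": force on a finger pad.
Only numpy, scipy, OpenCV 4.12 (cv2) and the standard library are available. Lean on these libraries where they do the work, as an engineer would, in place of code of your own. Each camera call takes 0.05 s, during which the arm holds its last target. There are 200 camera calls.

### The job

Take the orange-handled quarter-turn anchor out of its grey parking block and lower its foot lengthwise into the slot of the aluminium rail until the collar rests on the rail. With the foot still in line with the slot, slide the anchor along until it bears lightly against the sprung black pad of the red stop; then, keeping it against the pad, push it down against its own spring, twist it a quarter turn (either way) so that the foot locks crosswise under the rail's lips, and let go. Feel your way gently, never forcing the anchor hard against rail or stop, and leave the dish, bottle, timer and tape alone.

Things in the scene. Friction and masses are not known exactly. Their poses are not given: they have to be found in the camera images.
- anchor: Loose quarter-turn anchor, 0.12 kg, upright in the parking block. Origin: on its axis at the collar's underside while the spring is free; z up, x along foot and handle; a half turn makes no difference. Origin level with the rail's top: standing in the slot, spring free. Pushed down it sinks up to 9 mm through its collar. Locked: origin 3 mm below the rail's top.
- grip (a point): Where to put the TCP: on the anchor's axis, 34 mm above its origin, in the orange handle bar. The bar is 32 (anchor x) x 14 (y) mm and reaches from 17 to 50 mm above the origin, with a white line on top along x: grip it across its 14 mm.
- foot (a point): Centre of the underside of the anchor's steel foot (T-head), 11 mm below the anchor's origin. The foot is 30 (anchor x) x 10 (y) x 6 mm, its top 5 mm below the origin; its lowest 2.5 mm are only 28 x 7 mm as a lead-in. A shank 9 mm thick joins it to the handle.
- collar (a joint): Collar of the anchor: dark steel disc, radius 19 mm, 8 mm thick, sliding on the shank. 0 = lowest, spring free; grows to 0.009 m (hard end) as the anchor is pushed down through it. Spring: 2 N at 0 and 1 N more per mm; at 3 mm (5 N) the foot's top is level with the underside of the rail's lips, so it turns freely from about 3.5 mm.
- rail: Fixed aluminium T-slot rail, 220 mm long (its x; black end caps add 6 mm each), 64 mm wide, 40 mm high; origin: centre of its underside, z up. A slot 12.5 mm wide runs along x at y = 0 in its top face (z = 40 mm), closed at both ends. The lips beside it are 8 mm thick; under them is a channel 36 mm wide, its floor 26 mm below the top face.
- stop: Fixed red stop block across the rail's top near its +x end: 20 (along the rail, its x) x 56 x 8 mm; origin: centre of its underside, on the rail's top over the slot; axes as the rail's. A screw holds a black pad 24 mm wide before its -x side, the pad's face 15 to 39 mm from the origin: set anew each time, not measured, so feel for it. The pad gives 2 mm: 1 N, then 2 N per mm, then hard.
- park: Fixed grey parking block 70 x 60 mm, 32 mm high, origin at the centre of its underside; its top has a pocket 35 x 15 mm, 24 mm deep, in which the anchor's foot hangs with the collar resting on the block's top.
- dish: Round closed petri dish, 58 mm across, 15 mm high, lying loose; bystander.
- bottle: Bottle with an orange cap, 52 mm across, 101 mm high, standing loose; bystander.
- timer: White lab timer, 66 x 66 x 19 mm, lying loose; bystander.
- tape: Roll of masking tape, 104 mm across, 25 mm high, lying loose; bystander.
Things that resemble listed ones, but are neither listed nor needed, are in the scene too. There is more than one size of the anchor; the job needs the smallest.

How it is judged:
By the outcome, as a careful person would: the job done as asked, in the order asked, and still so for the second after the job is handed in, with the robot touching nothing.
It also fails if it takes over 64 s, if anything falls off the work surface, if the arm or the gripper's body presses on something with over 40 N, if the wrist force passes 120 N, or if a joint passes its speed limit or range.

## Working session

There is one attempt and no reset: what is moved stays moved. The work goes in short steps, Python scripts to look and compute and a tool call to move; the robot and the scene stay as the last step left them, time stands still between calls to the robot, and variables do not carry over. Pictures are saved under pics/ and viewed, at most 12 in all, crops included, and the job is handed in when it is done.

Besides the shell and the picture viewer there is one more tool, called in YAML: its name, and indented under it one key for each argument. step_arm: Moves the arm, as the interface text tells. Its arguments: {"type":"object","properties":{"steps":{"type":"array","items":{"type":"array","items":{"type":"number"}}},"squeeze":{"type":"number"}},"required":["steps"]}

```bash
mkdir -p pics
cat > h.py <<'E'
import numpy as np, cv2, json
from cell import manip
def K(s):
    f=240/np.tan(np.radians(s["fovy"])/2)
    return np.array([[f,0,s["cx"]],[0,f,s["cy"]],[0,0,1.]])
def snap(name,fn):
    st=manip.read_state(); s=manip.snapshot(name)
    if name=="wrist":
        T=np.eye(4); T[:3,:3]=st["eef_rot"]; T[:3,3]=st["ee_pos"]; s["world_from_camera"]=T@np.array(s["mount"])
    cv2.imwrite(f"pics/{fn}.png",s["color"]); np.save(f"pics/{fn}.npy",s,allow_pickle=True); return s
def load(fn): return np.load(f"pics/{fn}.npy",allow_pickle=True).item()
def ray(s,uv):
    p=cv2.undistortPoints(np.array([[uv]],float),K(s),np.array(s["dist"],float))[0,0]
    T=np.array(s["world_from_camera"]); return T[:3,3],T[:3,:3]@np.array([p[0],-p[1],-1])
def atz(s,uv,z):
    o,d=ray(s,uv); return o+d*(z-o[2])/d[2]
def proj(s,P):
    T=np.linalg.inv(np.array(s["world_from_camera"])); q=np.atleast_2d(P)@T[:3,:3].T+T[:3,3]
    q=q*[1,-1,-1]
    return cv2.projectPoints(q,np.zeros(3),np.zeros(3),K(s),np.array(s["dist"],float))[0][:,0]
E
python3 - <<'E'
from h import *
np.set_printoptions(precision=3,suppress=True)
for n in ["scene","side","wrist"]:
    s=snap(n,n+"0"); print(n,s["fovy"],s["cx"],s["cy"],s["dist"]); print(s["world_from_camera"])
a=[cv2.imread(f"pics/{n}0.png") for n in ["scene","side","wrist"]]
st=manip.read_state(); print({k:np.round(v,3) for k,v in st.items()})
E
```

```text
scene 55.821991221443966 311.45928916614025 242.0922075408697 [-0.119  0.     0.     0.     0.   ]
[[-0.793  0.468 -0.39   0.268]
 [-0.609 -0.614  0.502  0.38 ]
 [-0.004  0.635  0.772  0.729]
 [ 0.     0.     0.     1.   ]]
side 43.63201726480644 317.72299142837613 243.65632094853015 [-0.061  0.     0.     0.     0.   ]
[[ 1.     0.011 -0.02   0.574]
 [-0.023  0.531 -0.847 -0.903]
 [ 0.001  0.847  0.531  0.614]
 [ 0.     0.     0.     1.   ]]
wrist 69.59395183190975 314.3072545541681 241.31390922669348 [-0.003  0.     0.     0.     0.   ]
[[ 0.261  0.924  0.281  0.234]
 [-0.965  0.25   0.075 -0.583]
 [-0.001 -0.29   0.957  0.373]
 [ 0.     0.     0.     1.   ]]
{'time': np.float64(0.15), 'joint_pos': array([-75.025,  20.256,  93.62 ,   0.002,  66.189,  -0.138]), 'dq': array([ 0.04 , -0.161, -0.024, -0.069, -0.119,  0.044]), 'joint_efforts': array([ -0.002, -60.564, -34.234,  -0.   ,   0.006,  -0.   ]), 'ee_pos': array([ 0.163, -0.603,  0.249]), 'eef_rot': array([[ 0.965,  0.261, -0.   ],
       [ 0.261, -0.965,  0.001],
       [ 0.   , -0.001, -1.   ]]), 'contact_force': array([0.843, 0.65 , 0.736]), 'wrist_torque': array([-0.007,  0.023,  0.07 ]), 'grasp_force': np.float64(0.0), 'width': np.float64(0.085)}
```

View pics/scene0.png

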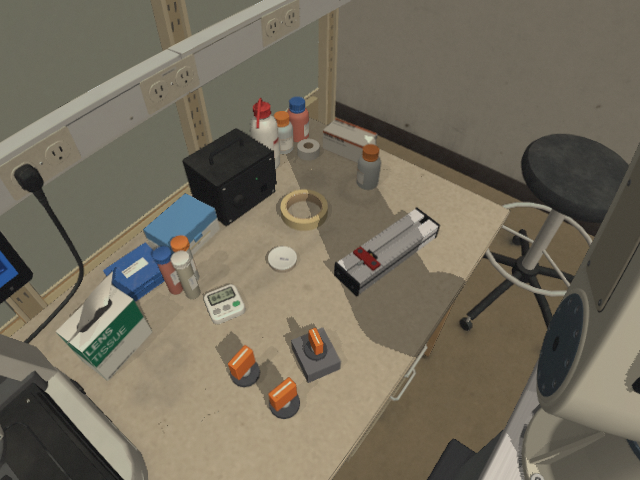

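View pics/side0.png

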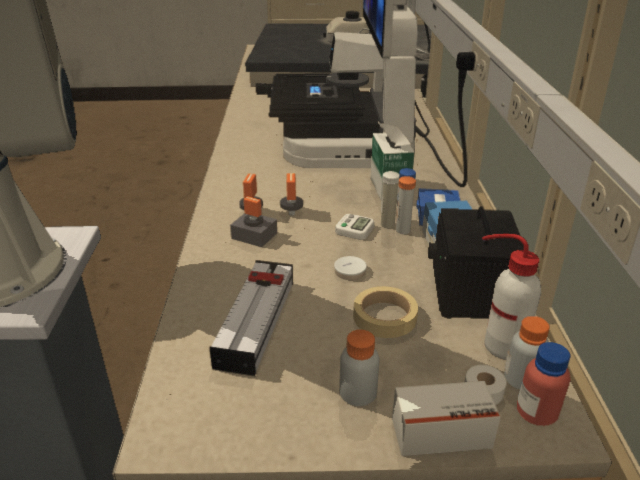

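The scene picture shows three orange-handled anchors: loose at (242,365), loose at (284,398), and a smaller one in the grey block at (316,343). The job's anchor is the one in the block. The rail runs from (350,275) to (428,225), with the red stop at (368,258).

Run:
```python
from h import *
np.set_printoptions(precision=3,suppress=True)
s=load("scene0"); d=load("side0")
print("park top", atz(s,(316,351),.04), atz(d,(254,215),.05))
for p in [(316,343)]: print("handle",atz(s,p,.075))
print("side handle",atz(d,(253,208),.075))
for p in [(242,365),(284,398)]: print(atz(s,p,.06))
print("rail sc", [atz(s,p,.04) for p in [(336,267),(357,284),(438,230),(416,211)]])
print("rail sd", [atz(d,p,.04) for p in [(213,356),(251,362),(293,267),(258,262)]])
print("stop", atz(s,(368,257),.048),atz(d,(266,272),.048))
a=cv2.resize(s["color"][300:430,210:370],(640,520),interpolation=2)
b=cv2.resize(s["color"][200:300,320:450],(780,600),interpolation=2)
cv2.imwrite("pics/c1.png",a);cv2.imwrite("pics/c2.png",b)
```

```text
park top [0.467 0.113 0.04 ] [0.475 0.104 0.05 ]
handle [0.466 0.115 0.075]
side handle [0.476 0.086 0.075]
[0.539 0.211 0.06 ]
[0.453 0.212 0.06 ]
rail sc [array([ 0.541, -0.047,  0.04 ]), array([ 0.488, -0.039,  0.04 ]), array([ 0.43 , -0.248,  0.04 ]), array([ 0.492, -0.268,  0.04 ])]
rail sd [array([ 0.443, -0.278,  0.04 ]), array([ 0.497, -0.291,  0.04 ]), array([ 0.552, -0.06 ,  0.04 ]), array([ 0.491, -0.044,  0.04 ])]
stop [ 0.504 -0.098  0.048] [ 0.508 -0.086  0.048]
```

View pics/c1.png

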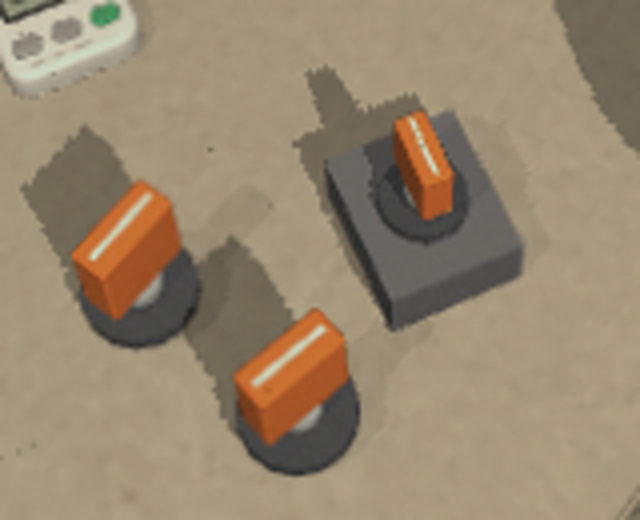

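The close crop confirms the choice. The anchor in the grey block has the smallest handle, and its white line runs from (413,120) to (436,172) in the crop.

Run:
```python
from h import *
np.set_printoptions(precision=4,suppress=True)
s=load("scene0")
f=lambda u,v:(210+u/4,300+v/4)
a=atz(s,f(413,120),.082);b=atz(s,f(436,173),.082);print(a,b,(a+b)/2,np.degrees(np.arctan2(*(b-a)[1::-1])))
st=manip.read_state();R=np.array(st["eef_rot"]);t=np.array([.46,-.04,.28])
print((R.T@(t-st["ee_pos"]))*1000)
```

```text
[0.4808 0.1023 0.082 ] [0.4594 0.1155 0.082 ] [0.4701 0.1089 0.082 ] 148.44731909601873
[ 433.6532 -466.1344  -30.0585]
```

step_arm:
  steps:
    - [34,-37,-3,0,0,-0.09,0]
    - [68,-74,-5,0,0,-0.18,0]
    - [102,-110,-8,0,0,-0.27,0]
    - [135,-147,-10,0,0,-0.36,0]
    - [170,-184,-13,0,0,-0.45,0]

```text
time: 0.65
ee_pos: [0.2789, -0.3804, 0.2628]
eef_rot: [[0.754, 0.657, -0.0], [0.657, -0.754, 0.0], [0.0, -0.0, -1.0]]
contact_force: [1.1, -0.7, 0.4]
width: 0.0854
grasp_force: 0.0
```

```bash
cat >> h.py <<'E'
from scipy.spatial.transform import Rotation as Ro
np.set_printoptions(precision=4,suppress=True)
def go(t,yaw):
    st=manip.read_state();R=np.array(st["eef_rot"]);c,s=np.cos(np.radians(yaw)),np.sin(np.radians(yaw))
    G=np.array([[c,s,0],[s,-c,0],[0,0,-1]])
    print("t",st["time"],"at",np.array(st["ee_pos"]),"yaw",np.degrees(np.arctan2(R[1,0],R[0,0])),"F",np.array(st["contact_force"]),"q",np.round(st["joint_pos"],1))
    print("shift",R.T@(np.array(t)-st["ee_pos"])*1000,"rot",Ro.from_matrix(R.T@G).as_rotvec())
E
python3 -c "
from h import *
go([.46,-.04,.28],77)"
```

```text
t 0.65 at [ 0.2789 -0.3804  0.2628] yaw 41.07524338407637 F [ 1.1462 -0.6642  0.4015] q [-53.9   5.6 110.9   0.   63.6  -5. ]
shift [ 360.1628 -137.5778  -17.1164] rot [-0.0002 -0.0002 -0.627 ]
```

step_arm:
  steps:
    - [45,-17,-2,0,0,-0.09,0]
    - [90,-35,-4,0,0,-0.18,0]
    - [135,-52,-6,0,0,-0.27,0]
    - [180,-69,-9,0,0,-0.36,0]
    - [225,-86,-11,0,0,-0.45,0]

```text
time: 1.15
ee_pos: [0.3929, -0.1682, 0.2742]
eef_rot: [[0.393, 0.92, 0.001], [0.92, -0.393, -0.0], [-0.0, 0.001, -1.0]]
contact_force: [1.6, -0.9, -0.0]
width: 0.0853
grasp_force: 0.0
```

```bash
python3 -c "
from h import *
go([.46,-.04,.28],77)"
```

```text
t 1.15 at [ 0.3929 -0.1682  0.2742] yaw 66.88322271439318 F [ 1.6113 -0.9005 -0.0116] q [-23.4   0.5 114.8  -0.   64.7  -0.3]
shift [144.2308  11.4311  -5.7807] rot [ 0.0006  0.0001 -0.1766]
```

step_arm:
  steps:
    - [45,4,-2,0,0,-0.09,0]
    - [90,8,-4,0,0,-0.17,0]
    - [110,10,-6,0,0,-0.17,0]
    - [110,10,-6,0,0,-0.17,0]

```text
time: 1.55
ee_pos: [0.4462, -0.0709, 0.2801]
eef_rot: [[0.232, 0.973, 0.001], [0.973, -0.232, 0.0], [0.001, 0.0, -1.0]]
contact_force: [0.2, -0.5, 0.6]
width: 0.0853
grasp_force: 0.0
```

```bash
python3 -c "
from h import *
snap('wrist','w1')
go([.46,-.04,.28],77)"
```

```text
t 1.6 at [ 0.4453 -0.0721  0.2798] yaw 76.57051463391785 F [ 0.5346  0.454  -0.4939] q [ -9.4   2.6 111.9  -0.   65.6   4. ]
shift [34.68    6.8501 -0.2173] rot [-0.0003  0.0002 -0.0075]
```

View pics/w1.png

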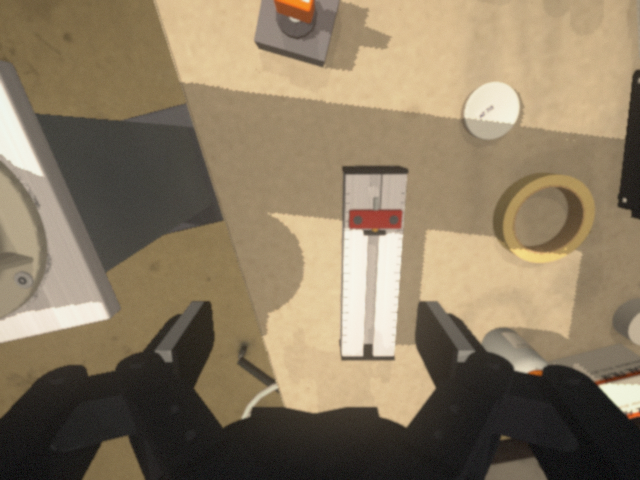

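The wrist picture shows the rail from (375,168) to (368,358), almost vertical in the image. The stop is at (375,220) with its pad just below at (375,232), and the anchor is at the top edge at (296,10).

Run:
```python
from h import *
s=load("w1"); c=s["color"][155:370,330:420]
c=cv2.rotate(cv2.resize(c,None,fx=3.7,fy=3.7,interpolation=cv2.INTER_CUBIC),cv2.ROTATE_90_CLOCKWISE)
cv2.imwrite("pics/w1c.png",c); print(c.shape)
```

```text
(333, 796, 3)
```

View pics/w1c.png

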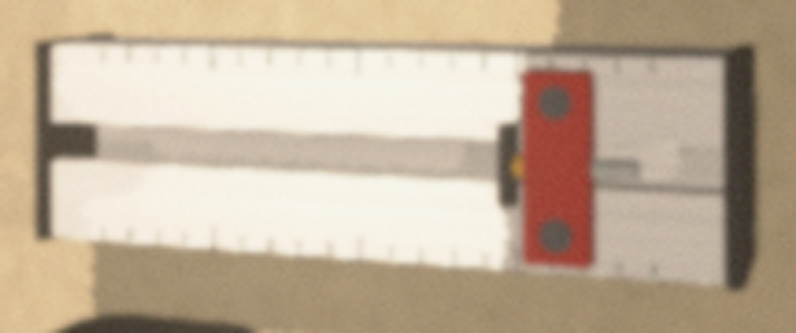

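step_arm:
  steps:
    - [30,-3,0,0,0,-0.13,0]
    - [60,-6,0,0,0,-0.26,0]
    - [80,-9,0,0,0,-0.39,0]
    - [80,-9,0,0,0,-0.52,0]
    - [80,-9,0,0,0,-0.65,0]

```text
time: 2.1
ee_pos: [0.4546, 0.0061, 0.2797]
eef_rot: [[-0.406, 0.914, -0.001], [0.914, 0.406, -0.0], [-0.0, -0.001, -1.0]]
contact_force: [0.3, -0.0, 0.7]
width: 0.0852
grasp_force: 0.0
```

```bash
cat > rail.py <<'E'
from h import *
from scipy.optimize import least_squares
s=load("w1")
g=lambda u,v:(330+v/3.7,155+(796-u)/3.7)
c=[g(50,43),g(50,237),g(724,52),g(724,284)]
P=np.array([atz(s,p,.04)[:2] for p in c]); print(P, P.mean(0))
M=np.array([[-.11,.032],[-.11,-.032],[.11,.032],[.11,-.032]])
def f(p,k=1):
    R=np.array([[np.cos(p[2]),-np.sin(p[2])],[np.sin(p[2]),np.cos(p[2])]])
    return (M@R.T+p[:2]-P)
best=min([least_squares(lambda p:(f(p,1)).ravel(),[*P.mean(0),y]) for y in (1.35,)],key=lambda r:r.cost)
print(best.x[:2],np.degrees(best.x[2]),f(best.x)*1000)
for n,p in dict(slotL=g(75,141),slotM=g(300,149.5),slotR=g(480,158),stop_m=g(524,168),stop_p=g(592,168)).items():
    w=atz(s,p,.048 if 'stop' in n else .04)[:2]; a=best.x[2]; d=w-best.x[:2]
    print(n,w,"rail xy mm",1000*(d@[np.cos(a),np.sin(a)]),1000*(d@[-np.sin(a),np.cos(a)]))
E
python3 rail.py; python3 -c "
from h import *
snap('wrist','w2')
go([.47,.03,.28],148)"
```

```text
[[ 0.4355 -0.2568]
 [ 0.498  -0.2717]
 [ 0.484  -0.0419]
 [ 0.5475 -0.057 ]] [ 0.4912 -0.1569]
[ 0.4912 -0.1569] 77.10098463031022 [[ 0.0139 -0.1474]
 [-0.1066  0.4819]
 [ 0.5813 -0.5711]
 [-0.4886  0.2366]]
slotL [ 0.4688 -0.2549] rail xy mm -100.58146222412779 -0.05635874530468548
slotM [ 0.4865 -0.1761] rail xy mm -19.830290893852666 0.2767312661513731
slotR [ 0.4998 -0.1193] rail xy mm 38.53937577574994 0.004298134933491695
stop_m [ 0.5042 -0.1043] rail xy mm 54.15475866110937 -0.9438790338744661
stop_p [ 0.5079 -0.0847] rail xy mm 74.06662021534893 -0.09357630546347932
t 2.15 at [0.4545 0.0059 0.2796] yaw 114.36795349260234 F [ 0.3528 -0.0079 -0.0138] q [  0.6   2.9 111.5  -0.   65.6 -23.8]
shift [15.5544 24.0328 -0.3887] rot [-0.0009 -0.0002 -0.587 ]
```

View pics/w2.png

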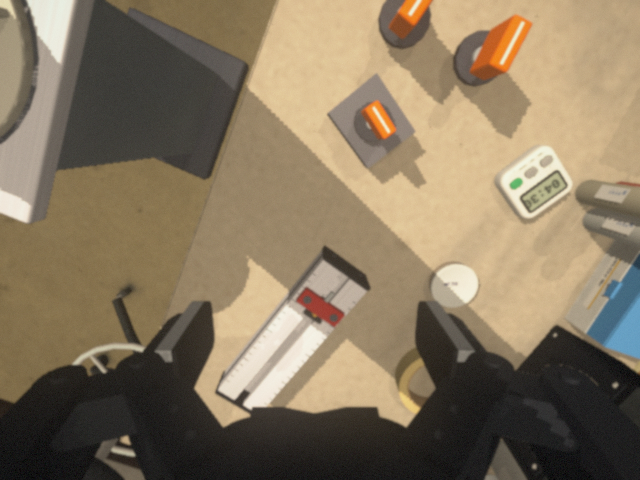

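The second wrist view shows the anchor in its block, with the white line from about (370,105) to (390,135). The two larger decoys are at (405,20) and (500,45).

```bash
cat > anc.py <<'E'
from h import *
import sys
s=load(sys.argv[1]); x0,y0,x1,y1=map(int,sys.argv[2:6]); z=float(sys.argv[6])
c=s["color"][y0:y1,x0:x1].astype(int)
o=((c[...,2]-c[...,0])>90).astype(np.uint8)
n,l,st,ce=cv2.connectedComponentsWithStats(o); k=1+np.argmax(st[1:,4])
hull=cv2.convexHull(np.argwhere(l==k)[:,::-1].astype(np.int32))
m=np.zeros(o.shape,np.uint8); cv2.fillConvexPoly(m,hull,1); m=cv2.erode(m,np.ones((3,3)))
w=(m>0)&(c[...,0]>110)
p=np.argwhere(w)[:,::-1]+[x0,y0]
q=np.array([atz(s,a,z)[:2] for a in p.astype(float)])
mu=q.mean(0); U,S,V=np.linalg.svd(q-mu); t=(q-mu)@V[0]
print(len(p),p.mean(0),"centre",mu,"yaw",np.degrees(np.arctan2(V[0][1],V[0][0]))%180,"len",np.ptp(t),"w",np.ptp((q-mu)@V[1]), "midend",mu+V[0]*(t.max()+t.min())/2)
E
python3 anc.py w2 355 90 405 150 .082
python3 - <<'E'
from h import *
s=load("w2"); # park block top corners
for p in [(377,75),(413,131),(370,165),(329,114)]: print(atz(s,p,.032))
E
```

```text
124 [380.5484 119.0161] centre [0.4708 0.1115] yaw 149.59915171807165 len 0.026229239347118183 w 0.003483029773159554 midend [0.4711 0.1113]
[0.4563 0.1522 0.032 ]
[0.5137 0.1205 0.032 ]
[0.4888 0.072  0.032 ]
[0.4282 0.1004 0.032 ]
```

```bash
python3 -c "
from h import *
go([.471,.1114,.12],149.8)"
```

```text
t 2.15 at [0.4545 0.0059 0.2796] yaw 114.36795349260234 F [ 0.3528 -0.0079 -0.0138] q [  0.6   2.9 111.5  -0.   65.6 -23.8]
shift [ 89.3032  58.672  159.5745] rot [-0.0009 -0.0002 -0.6184]
```

step_arm:
  steps:
    - [22,14,35,0,0,-0.13,0]
    - [44,29,70,0,0,-0.26,0]
    - [67,44,105,0,0,-0.39,0]
    - [89,58.5,135,0,0,-0.52,0]
    - [89.3,58.7,150,0,0,-0.618,0]

```text
time: 2.65
ee_pos: [0.4723, 0.1129, 0.1275]
eef_rot: [[-0.859, 0.512, -0.003], [0.512, 0.859, -0.0], [0.002, -0.002, -1.0]]
contact_force: [-0.3, -0.7, 0.2]
width: 0.0853
grasp_force: 0.0
```

step_arm:
  steps:
    - [0,0,0,0,0,0,0]

```text
time: 2.75
ee_pos: [0.4713, 0.1113, 0.1277]
eef_rot: [[-0.857, 0.515, -0.005], [0.515, 0.857, -0.001], [0.003, -0.004, -1.0]]
contact_force: [0.6, -0.4, -0.0]
width: 0.0853
grasp_force: 0.0
```

```bash
python3 -c "
from h import *
go([.471,.1113,.066],149.8)
s=snap('wrist','w3'); print(proj(s,[[.471,.1113,.082]]))"
```

```text
t 2.75 at [0.4713 0.1113 0.1277] yaw 149.01885133283187 F [ 0.615  -0.4479 -0.0074] q [ 13.1  17.4 116.4  -0.   46.5 -45.9]
shift [ 0.1012  0.0693 61.735 ] rot [-0.0036 -0.0034 -0.0136]
[[313.6961 283.5292]]
```

View pics/w3.png

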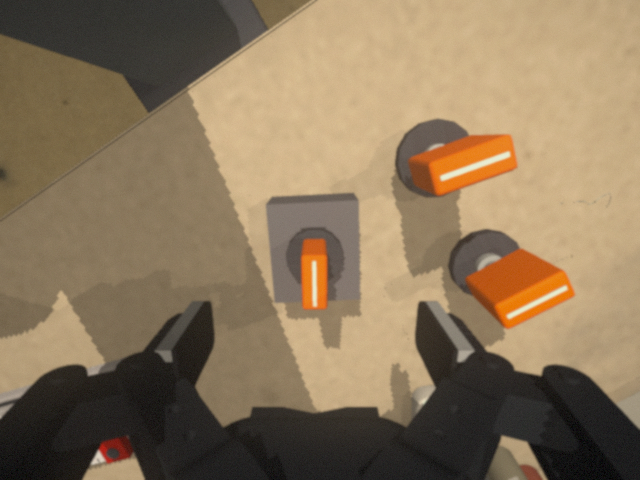

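The anchor sits centred between the open fingers. Its line runs from (314,262) to (314,304), as predicted. Refining and descending.

```bash
python3 anc.py w3 290 225 340 320 .082
```

```text
224 [314.0357 283.1429] centre [0.471  0.1115] yaw 149.3632244168324 len 0.0259795549484551 w 0.0022680763352035684 midend [0.4713 0.1113]
```

step_arm:
  steps:
    - [0,0,16,0,0,-0.014,0]
    - [0,0,32,0,0,-0.014,0]
    - [0,0,48,0,0,-0.014,0]
    - [0,0,57,0,0,-0.014,0]
    - [0,0,61.5,0,0,-0.014,0.3]

```text
time: 3.3
ee_pos: [0.4734, 0.1115, 0.0687]
eef_rot: [[-0.863, 0.505, 0.0], [0.505, 0.863, 0.0], [-0.0, 0.0, -1.0]]
contact_force: [-0.5, 0.1, 0.1]
width: 0.0733
grasp_force: 0.0
```

```bash
python3 -c "
from h import *
go([.471,.1113,.066],149.8)"
```

```text
t 3.3 at [0.4734 0.1115 0.0687] yaw 149.67292323303337 F [-0.4623  0.1393  0.1447] q [ 13.1  23.3 118.2  -0.   38.5 -46.6]
shift [ 1.9357 -1.3843  2.697 ] rot [ 0.0002  0.0003 -0.0022]
```

step_arm:
  steps:
    - [0,0,0,0,0,0,0.5]
    - [0,0,0,0,0,0,0.55]

```text
time: 3.5
ee_pos: [0.4736, 0.1121, 0.0691]
eef_rot: [[-0.864, 0.503, 0.001], [0.503, 0.864, 0.0], [-0.001, 0.001, -1.0]]
contact_force: [-0.1, 0.2, -1.2]
width: 0.0441
grasp_force: 0.0
```

```bash
python3 -c "
from h import *
go([.471,.1114,.066],149.5)"
```

```text
t 3.5 at [0.4736 0.1121 0.0691] yaw 149.80969230407263 F [-0.0778  0.199  -1.216 ] q [ 13.1  23.2 118.2  -0.   38.5 -46.7]
shift [ 1.8521 -1.936   3.1052] rot [0.0006 0.0007 0.0054]
```

step_arm:
  squeeze: 40
  steps:
    - [1.9,-1.9,3,0,0,0.005,0.55]
    - [1.9,-1.9,3,0,0,0.005,0.6]
    - [1.9,-1.9,3,0,0,0.005,0.8]
    - [1.9,-1.9,3,0,0,0.005,1]
    - [1.9,-1.9,3,0,0,0.005,1]

```text
time: 4.0
ee_pos: [0.4705, 0.1117, 0.0655]
eef_rot: [[-0.862, 0.506, 0.0], [0.506, 0.862, 0.0], [-0.0, 0.0, -1.0]]
contact_force: [-0.1, 0.5, 1.0]
width: 0.0133
grasp_force: 41.5
```

```bash
python3 -c "
from h import *
go([.471,.1114,.066],149.5)"
```

```text
t 4.0 at [0.4705 0.1117 0.0655] yaw 149.59157477700992 F [-0.0832  0.5261  1.0007] q [ 13.2  23.4 118.6   0.   37.9 -46.4]
shift [-0.5565  0.0135 -0.4767] rot [0.0001 0.     0.0016]
```

step_arm:
  steps:
    - [0,0,-12,0,0,0,1]
    - [0,0,-30,0,0,0,1]
    - [0,0,-55,0,0,0,1]
    - [0,0,-75,0,0,0.12,1]
    - [0,0,-75,0,0,0.25,1]

```text
time: 4.5
ee_pos: [0.4722, 0.112, 0.1437]
eef_rot: [[-0.707, 0.707, 0.005], [0.707, 0.707, 0.001], [-0.003, 0.004, -1.0]]
contact_force: [-0.4, -0.4, -2.6]
width: 0.0136
grasp_force: 41.2
```

```bash
python3 -c "
from h import *
go([.4901,-.1618,.14],77.1)"
```

```text
t 4.5 at [0.4722 0.112  0.1437] yaw 134.99461600094472 F [-0.3614 -0.4181 -2.5867] q [ 13.2  15.7 116.   -0.   47.9 -31.8]
shift [-206.273  -180.9483    3.5128] rot [0.0051 0.0003 1.0105]
```

step_arm:
  steps:
    - [-32,-28,0,0,0,0.13,1]
    - [-64,-56,0,0,0,0.26,1]
    - [-96,-84,0,0,0,0.39,1]
    - [-128,-112,0,0,0,0.52,1]
    - [-150,-132,0,0,0,0.65,1]

```text
time: 5.0
ee_pos: [0.4842, -0.0901, 0.1413]
eef_rot: [[-0.134, 0.991, 0.001], [0.991, 0.134, -0.0], [-0.001, 0.001, -1.0]]
contact_force: [0.2, -0.6, -1.7]
width: 0.0132
grasp_force: 41.1
```

```bash
python3 -c "
from h import *
go([.4901,-.1618,.12],77.1)"
```

```text
t 5.0 at [ 0.4842 -0.0901  0.1413] yaw 97.67377080937358 F [ 0.155  -0.5701 -1.7244] q [-10.7  16.6 115.1  -0.   48.2 -18.4]
shift [-71.8742  -3.779   21.3463] rot [0.0009 0.0004 0.3591]
```

step_arm:
  steps:
    - [-28,-1.5,0,0,0,0.13,1]
    - [-55,-3,0,0,0,0.26,1]
    - [-71.9,-3.8,6,0,0,0.359,1]
    - [-71.9,-3.8,15,0,0,0.359,1]
    - [-71.9,-3.8,21,0,0,0.359,1]

```text
time: 5.5
ee_pos: [0.4899, -0.1593, 0.1191]
eef_rot: [[0.216, 0.976, -0.001], [0.976, -0.216, 0.0], [0.0, -0.001, -1.0]]
contact_force: [0.1, 0.7, -1.7]
width: 0.0141
grasp_force: 41.1
```

step_arm:
  steps:
    - [0,0,0,0,0,0,1]
    - [0,0,0,0,0,0,1]

```text
time: 5.7
ee_pos: [0.4902, -0.1586, 0.1193]
eef_rot: [[0.215, 0.977, -0.001], [0.977, -0.215, 0.0], [0.0, -0.001, -1.0]]
contact_force: [0.3, 0.0, -0.3]
width: 0.0136
grasp_force: 41.1
```

```bash
python3 -c "
from h import *
go([.4901,-.1618,.095],77.1)
s=snap('wrist','w4')
c=s['color'][200:440,200:430]; cv2.imwrite('pics/w4c.png',cv2.resize(c,None,fx=2.5,fy=2.5))
s=snap('scene','s4')"
```

```text
t 5.7 at [ 0.4902 -0.1586  0.1193] yaw 77.57547796996792 F [ 0.3171  0.0334 -0.3232] q [-18.1  20.4 113.2   0.   46.5  -5.7]
shift [-3.1671  0.65   24.3458] rot [-0.0008 -0.0002  0.0083]
```

View pics/w4.png

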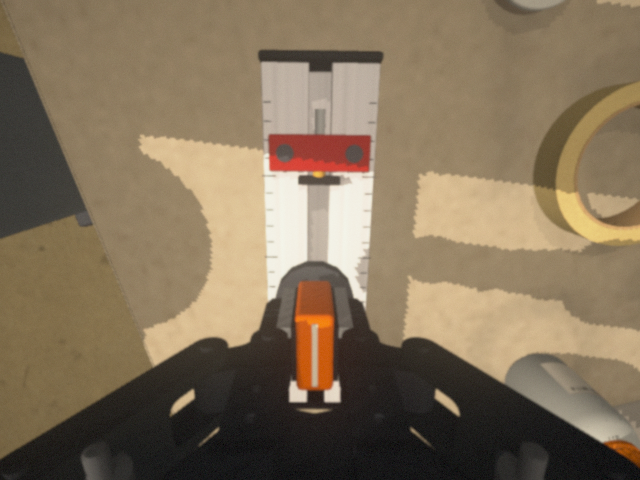

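The wrist view shows the anchor held, with its line from (316,325) to (315,388). The slot runs from (320,75) to (318,230), the stop is at (320,153), and the pad's near face is at about (319,184).

```bash
python3 - <<'E'
from h import *
s=load("w4"); c=np.array([.4912,-.1569]); a=np.radians(77.1); e=np.array([np.cos(a),np.sin(a)]); n=np.array([-e[1],e[0]])
img=cv2.GaussianBlur(cv2.cvtColor(s["color"],cv2.COLOR_BGR2GRAY),(3,3),0).astype(float)
for v in (75,85,200,215,230,245):
    g=np.gradient(img[v]); 
    L=lambda lo,hi,sg:lo+np.argmax(sg*g[lo:hi])
    r=[]
    for u in (L(255,275,1),L(300,315,-1),L(322,338,1),L(360,390,-1)):
        d=atz(s,(u,v),.04)[:2]-c; r+= [d@e*1000,d@n*1000,u]
    print(v,np.round(r,1))
for p,z in [((319,185),.044),((319,172),.048)]:
    d=atz(s,p,z)[:2]-c; print("pad/stop",d@e*1000,d@n*1000)
# anchor top line predicted at TCP z+16mm
T=np.array(s["world_from_camera"])
E
python3 anc.py w4 285 270 345 400 .1355
```

```text
75 [104.2  31.1 261.  104.3   6.4 307.  104.5  -7.5 333.  104.7 -32.2 379. ]
85 [ 99.2  30.7 262.   99.4   6.4 307.   99.5  -7.7 333.   99.7 -32.  378. ]
200 [ 36.5  31.8 264.   36.7   6.3 307.   36.8  -6.2 328.   37.  -32.3 372. ]
215 [ 27.4  31.5 265.   27.6   6.2 307.   27.7  -6.4 328.   28.  -32.2 371. ]
230 [ 18.1  31.8 265.   18.3   6.2 307.   18.4  -6.6 328.   18.6 -32.1 370. ]
245 [  8.5  31.5 266.    8.7   6.2 307.    8.9  -6.7 328.    9.1 -32.  369. ]
pad/stop 46.1719130842418 -0.6885139176496987
pad/stop 53.9102133137189 -0.5462504344715253
326 [314.1472 353.9908] centre [ 0.4891 -0.159 ] yaw 77.21349138110733 len 0.026084742061126695 w 0.0019493446758595562 midend [ 0.4889 -0.1597]
```

step_arm:
  steps:
    - [-1,0.7,12,0,0,0,1]
    - [-3,1.2,24,0,0,0.003,1]
    - [-3,1.3,30,0,0,0.003,1]
    - [-3,1.3,32,0,0,0.003,1]
    - [-3,1.3,32,0,0,0.003,1]

```text
time: 6.3
ee_pos: [0.4907, -0.1626, 0.0868]
eef_rot: [[0.22, 0.975, -0.001], [0.975, -0.22, 0.0], [0.0, -0.001, -1.0]]
contact_force: [0.4, 0.1, -1.6]
width: 0.013
grasp_force: 41.1
```

step_arm:
  steps:
    - [0,0,1,0,0,0,1]
    - [0,0,2,0,0,0,1]
    - [0,0,3,0,0,0,1]
    - [0,0,4,0,0,0,1]
    - [0,0,4,0,0,0,1]

```text
time: 6.8
ee_pos: [0.491, -0.1627, 0.0834]
eef_rot: [[0.22, 0.975, -0.0], [0.975, -0.22, 0.0], [0.0, -0.0, -1.0]]
contact_force: [0.2, -0.1, -2.8]
width: 0.0133
grasp_force: 41.1
```

```bash
python3 -c "
from h import *
go([.4901,-.1618,.0735],77.1)
snap('wrist','w5')"; python3 anc.py w5 285 270 345 400 .099
```

```text
t 6.8 at [ 0.491  -0.1627  0.0834] yaw 77.27856451291234 F [ 0.1715 -0.1364 -2.8367] q [-18.5  23.8 114.1   0.   42.1  -5.8]
shift [ 0.6724 -1.0456  9.8995] rot [-0.     -0.      0.0031]
310 [314.0194 355.1484] centre [ 0.4897 -0.164 ] yaw 77.19085887420681 len 0.025821013517585138 w 0.0017902382635896852 midend [ 0.4896 -0.1644]
```

step_arm:
  steps:
    - [0,0,1,0,0,0,1]
    - [0,0,2,0,0,0,1]
    - [0,0,2,0,0,0,1]

```text
time: 7.15
ee_pos: [0.4909, -0.1627, 0.0813]
eef_rot: [[0.22, 0.975, -0.0], [0.975, -0.22, 0.0], [0.0, -0.0, -1.0]]
contact_force: [0.7, 0.5, -1.7]
width: 0.0135
grasp_force: 41.1
```

step_arm:
  steps:
    - [0,0,1,0,0,0,1]
    - [0,0,2,0,0,0,1]
    - [0,0,2,0,0,0,1]

```text
time: 7.45
ee_pos: [0.4909, -0.1626, 0.0793]
eef_rot: [[0.22, 0.975, -0.0], [0.975, -0.22, 0.0], [0.0, -0.0, -1.0]]
contact_force: [0.2, -0.3, -2.5]
width: 0.0141
grasp_force: 41.1
```

step_arm:
  steps:
    - [0,0,1.5,0,0,0,1]
    - [0,0,3,0,0,0,1]
    - [0,0,4,0,0,0,1]
    - [0,0,4,0,0,0,1]

```text
time: 7.85
ee_pos: [0.4909, -0.1627, 0.0752]
eef_rot: [[0.22, 0.975, -0.0], [0.975, -0.22, 0.0], [0.0, -0.0, -1.0]]
contact_force: [0.1, -0.2, -1.9]
width: 0.0136
grasp_force: 41.1
```

step_arm:
  steps:
    - [0,0,0.7,0,0,0,1]
    - [0,0,1.2,0,0,0,1]
    - [0,0,1.2,0,0,0,1]

```text
time: 8.15
ee_pos: [0.491, -0.1627, 0.0742]
eef_rot: [[0.22, 0.975, -0.0], [0.975, -0.22, 0.0], [0.0, -0.0, -1.0]]
contact_force: [-0.3, -0.3, -0.8]
width: 0.0135
grasp_force: 41.1
```

step_arm:
  steps:
    - [0,0,0.5,0,0,0,1]
    - [0,0,0.5,0,0,0,1]

```text
time: 8.35
ee_pos: [0.4911, -0.1627, 0.0737]
eef_rot: [[0.22, 0.975, 0.0], [0.975, -0.22, -0.0], [0.0, 0.0, -1.0]]
contact_force: [-0.6, 0.5, -1.8]
width: 0.0134
grasp_force: 41.3
```

step_arm:
  steps:
    - [0,0,0.3,0,0,0,1]
    - [0,0,0.3,0,0,0,1]

```text
time: 8.55
ee_pos: [0.491, -0.1627, 0.0735]
eef_rot: [[0.22, 0.975, 0.0], [0.975, -0.22, -0.0], [0.0, 0.0, -1.0]]
contact_force: [-0.0, 0.6, 1.5]
width: 0.0131
grasp_force: 41.4
```

step_arm:
  steps:
    - [4,0,0,0,0,0,1]
    - [9,0,0,0,0,0,1]
    - [14,0,0,0,0,0,1]
    - [19,0,0,0,0,0,1]
    - [22,0,0,0,0,0,1]

```text
time: 9.05
ee_pos: [0.496, -0.1406, 0.0735]
eef_rot: [[0.22, 0.976, 0.0], [0.976, -0.22, 0.0], [0.0, 0.0, -1.0]]
contact_force: [0.2, -0.6, 1.4]
width: 0.0134
grasp_force: 41.5
```

step_arm:
  steps:
    - [1.5,0,0,0,0,0,1]
    - [3,0,0,0,0,0,1]
    - [4,0,0,0,0,0,1]
    - [4,0,0,0,0,0,1]

```text
time: 9.45
ee_pos: [0.4968, -0.1372, 0.0734]
eef_rot: [[0.22, 0.975, 0.0], [0.975, -0.22, 0.0], [0.0, -0.0, -1.0]]
contact_force: [0.4, 0.7, 0.9]
width: 0.0136
grasp_force: 41.5
```

```bash
python3 -c "
from h import *
snap('wrist','w6')
go([.4973,-.1305,.0735],77.1)"
```

```text
t 9.5 at [ 0.4968 -0.1372  0.0734] yaw 77.27182132330319 F [0.0867 1.1073 1.7377] q [-15.6  24.7 114.6   0.   40.7  -2.9]
shift [ 6.662  -0.9906 -0.0605] rot [ 0.0001 -0.0002  0.003 ]
```

View pics/w6.png

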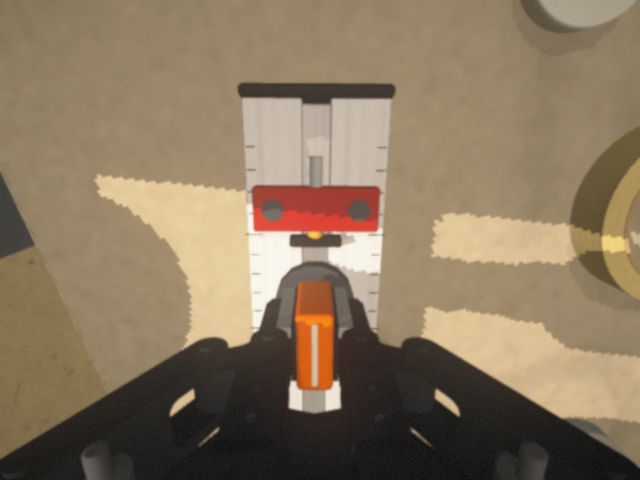

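The view shows the collar's front edge at (315,263) and the pad's near face at (315,247), so about 6–7 mm remain.

step_arm:
  steps:
    - [1.5,0,0,0,0,0,1]
    - [3,0,0,0,0,0,1]
    - [4,0,0,0,0,0,1]
    - [4,0,0,0,0,0,1]
    - [4,0,0,0,0,0,1]

```text
time: 10.0
ee_pos: [0.4977, -0.1333, 0.0734]
eef_rot: [[0.22, 0.975, 0.0], [0.975, -0.22, 0.0], [0.0, 0.0, -1.0]]
contact_force: [-0.3, 0.2, 1.7]
width: 0.0131
grasp_force: 41.5
```

step_arm:
  steps:
    - [0.5,0,0,0,0,0,1]
    - [1,0,0,0,0,0,1]
    - [1,0,0,0,0,0,1]
    - [1,0,0,0,0,0,1]

```text
time: 10.4
ee_pos: [0.4979, -0.1325, 0.0734]
eef_rot: [[0.22, 0.975, 0.0], [0.975, -0.22, 0.0], [0.0, 0.0, -1.0]]
contact_force: [0.8, -0.9, 1.6]
width: 0.0134
grasp_force: 41.5
```

step_arm:
  steps:
    - [0.5,0,0,0,0,0,1]
    - [0.5,0,0,0,0,0,1]
    - [0.5,0,0,0,0,0,1]

```text
time: 10.7
ee_pos: [0.4979, -0.1319, 0.0734]
eef_rot: [[0.22, 0.975, -0.0], [0.975, -0.22, 0.0], [0.0, -0.0, -1.0]]
contact_force: [0.3, -0.9, 1.2]
width: 0.0136
grasp_force: 41.5
```

step_arm:
  steps:
    - [0.5,0,0,0,0,0,1]
    - [0.5,0,0,0,0,0,1]
    - [0.5,0,0,0,0,0,1]

```text
time: 11.0
ee_pos: [0.4981, -0.1314, 0.0734]
eef_rot: [[0.22, 0.975, 0.0], [0.975, -0.22, 0.0], [0.0, -0.0, -1.0]]
contact_force: [-0.2, -0.9, 0.5]
width: 0.0136
grasp_force: 41.5
```

step_arm:
  steps:
    - [0.4,0,0,0,0,0,1]
    - [0.4,0,0,0,0,0,1]
    - [0.4,0,0,0,0,0,1]

```text
time: 11.3
ee_pos: [0.4982, -0.1311, 0.0734]
eef_rot: [[0.22, 0.975, 0.0], [0.975, -0.22, 0.0], [0.0, 0.0, -1.0]]
contact_force: [-0.4, -0.5, 1.7]
width: 0.0133
grasp_force: 41.5
```

step_arm:
  steps:
    - [0,0,0,0,0,0,1]

```text
time: 11.4
ee_pos: [0.4981, -0.1311, 0.0734]
eef_rot: [[0.22, 0.975, -0.0], [0.975, -0.22, 0.0], [0.0, -0.0, -1.0]]
contact_force: [0.0, 0.3, 0.8]
width: 0.0135
grasp_force: 41.5
```

step_arm:
  steps:
    - [0.5,0,0,0,0,0,1]
    - [0.5,0,0,0,0,0,1]
    - [0.5,0,0,0,0,0,1]

```text
time: 11.7
ee_pos: [0.4983, -0.1306, 0.0734]
eef_rot: [[0.22, 0.975, 0.0], [0.975, -0.22, 0.0], [0.0, 0.0, -1.0]]
contact_force: [0.3, -0.9, 1.1]
width: 0.0135
grasp_force: 41.5
```

step_arm:
  steps:
    - [0.4,0,0,0,0,0,1]
    - [0.4,0,0,0,0,0,1]
    - [0.4,0,0,0,0,0,1]

```text
time: 12.0
ee_pos: [0.4983, -0.1302, 0.0734]
eef_rot: [[0.22, 0.975, 0.0], [0.975, -0.22, 0.0], [0.0, -0.0, -1.0]]
contact_force: [-0.6, -1.8, 0.9]
width: 0.0137
grasp_force: 41.5
```

step_arm:
  steps:
    - [0,0,0,0,0,0,1]

```text
time: 12.1
ee_pos: [0.4983, -0.1302, 0.0734]
eef_rot: [[0.22, 0.975, -0.0], [0.975, -0.22, 0.0], [0.0, -0.0, -1.0]]
contact_force: [-0.1, -0.6, 1.0]
width: 0.0133
grasp_force: 41.5
```

step_arm:
  steps:
    - [0.4,0,0,0,0,0,1]
    - [0.4,0,0,0,0,0,1]
    - [0.4,0,0,0,0,0,1]

```text
time: 12.4
ee_pos: [0.4984, -0.1298, 0.0734]
eef_rot: [[0.22, 0.975, 0.0], [0.975, -0.22, 0.0], [0.0, 0.0, -1.0]]
contact_force: [-0.3, -1.0, 1.4]
width: 0.0135
grasp_force: 41.5
```

step_arm:
  steps:
    - [0,0,0,0,0,0,1]

```text
time: 12.5
ee_pos: [0.4984, -0.1298, 0.0734]
eef_rot: [[0.22, 0.975, -0.0], [0.975, -0.22, 0.0], [0.0, -0.0, -1.0]]
contact_force: [-0.1, -1.1, 1.6]
width: 0.0136
grasp_force: 41.5
```

step_arm:
  steps:
    - [0,0,0,0,0,0,1]

```text
time: 12.6
ee_pos: [0.4985, -0.1298, 0.0734]
eef_rot: [[0.22, 0.975, 0.0], [0.975, -0.22, 0.0], [0.0, 0.0, -1.0]]
contact_force: [0.6, -0.8, 1.3]
width: 0.0133
grasp_force: 41.5
```

```bash
python3 -c "
from h import *
s=snap('wrist','w7'); d=snap('side','d7')
c=s['color'][170:290,230:400]; cv2.imwrite('pics/w7c.png',cv2.resize(c,None,fx=4.5,fy=4.5,interpolation=2))
go([.4973,-.1305,.0735],77.1)"
```

```text
t 12.7 at [ 0.4985 -0.1298  0.0734] yaw 77.27679505247343 F [-0.3396 -1.3054  0.6669] q [-14.8  24.7 114.6   0.   40.7  -2. ]
shift [-0.9129 -0.9793 -0.0571] rot [ 0.     -0.      0.0031]
```

View pics/w7c.png

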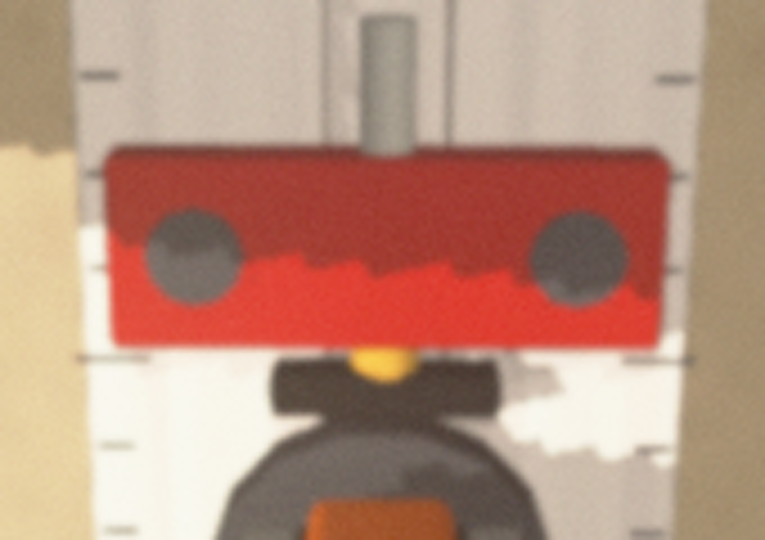

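The crop shows the collar's edge (385,420) at or very near the pad's face. The force has not risen clearly yet, so I keep feeling forward.

step_arm:
  steps:
    - [0.4,0.4,0,0,0,0,1]
    - [0.4,0.4,0,0,0,0,1]
    - [0.4,0.4,0,0,0,0,1]

```text
time: 13.0
ee_pos: [0.4988, -0.1295, 0.0734]
eef_rot: [[0.22, 0.975, -0.0], [0.975, -0.22, 0.0], [0.0, -0.0, -1.0]]
contact_force: [-2.0, -0.1, 0.7]
width: 0.0136
grasp_force: 41.5
```

step_arm:
  steps:
    - [0,0,0,0,0,0,1]

```text
time: 13.1
ee_pos: [0.4988, -0.1294, 0.0734]
eef_rot: [[0.22, 0.975, -0.0], [0.975, -0.22, 0.0], [0.0, -0.0, -1.0]]
contact_force: [-1.8, 0.2, -0.1]
width: 0.0134
grasp_force: 41.5
```

step_arm:
  steps:
    - [0,0,0,0,0,0,1]

```text
time: 13.2
ee_pos: [0.4988, -0.1295, 0.0734]
eef_rot: [[0.22, 0.975, -0.0], [0.975, -0.22, 0.0], [0.0, -0.0, -1.0]]
contact_force: [-1.1, -0.2, 0.8]
width: 0.0136
grasp_force: 41.5
```

step_arm:
  steps:
    - [0.4,0,0,0,0,0,1]
    - [0.4,0,0,0,0,0,1]

```text
time: 13.4
ee_pos: [0.499, -0.1291, 0.0734]
eef_rot: [[0.22, 0.975, 0.0], [0.975, -0.22, -0.0], [-0.0, 0.0, -1.0]]
contact_force: [-1.0, -0.4, 1.5]
width: 0.0136
grasp_force: 41.5
```

step_arm:
  steps:
    - [0,0,0,0,0,0,1]

```text
time: 13.5
ee_pos: [0.499, -0.1291, 0.0734]
eef_rot: [[0.22, 0.975, 0.0], [0.975, -0.22, 0.0], [0.0, 0.0, -1.0]]
contact_force: [-1.1, 0.0, 0.4]
width: 0.0134
grasp_force: 41.5
```

step_arm:
  steps:
    - [0,0,0,0,0,0,1]

```text
time: 13.6
ee_pos: [0.4991, -0.1291, 0.0734]
eef_rot: [[0.22, 0.975, 0.0], [0.975, -0.22, -0.0], [0.0, 0.0, -1.0]]
contact_force: [-0.9, -0.8, 0.6]
width: 0.0133
grasp_force: 41.5
```

step_arm:
  steps:
    - [0.5,0,0,0,0,0,1]
    - [0.5,0,0,0,0,0,1]

```text
time: 13.8
ee_pos: [0.4991, -0.1287, 0.0734]
eef_rot: [[0.22, 0.975, 0.0], [0.975, -0.22, -0.0], [-0.0, 0.0, -1.0]]
contact_force: [-2.1, -1.1, 1.2]
width: 0.0133
grasp_force: 41.5
```

step_arm:
  steps:
    - [0,0,0,0,0,0,1]

```text
time: 13.9
ee_pos: [0.4992, -0.1287, 0.0734]
eef_rot: [[0.22, 0.975, 0.0], [0.975, -0.22, -0.0], [-0.0, 0.0, -1.0]]
contact_force: [-0.3, -2.1, 0.6]
width: 0.0134
grasp_force: 41.5
```

step_arm:
  steps:
    - [0,0,0,0,0,0,1]

```text
time: 14.0
ee_pos: [0.4992, -0.1287, 0.0735]
eef_rot: [[0.22, 0.975, 0.0], [0.975, -0.22, -0.0], [-0.0, 0.0, -1.0]]
contact_force: [-0.6, -1.1, 0.6]
width: 0.0132
grasp_force: 41.5
```

step_arm:
  steps:
    - [0.4,0,0,0,0,0,1]
    - [0.4,0,0,0,0,0,1]

```text
time: 14.2
ee_pos: [0.4992, -0.1283, 0.0734]
eef_rot: [[0.22, 0.975, 0.0], [0.975, -0.22, -0.0], [-0.0, 0.0, -1.0]]
contact_force: [-1.2, -3.3, 1.4]
width: 0.0136
grasp_force: 41.5
```

step_arm:
  steps:
    - [0,0,0,0,0,0,1]

```text
time: 14.3
ee_pos: [0.4992, -0.1283, 0.0734]
eef_rot: [[0.22, 0.975, 0.0], [0.975, -0.22, -0.0], [-0.0, 0.0, -1.0]]
contact_force: [-0.6, -3.3, 1.4]
width: 0.0135
grasp_force: 41.5
```

step_arm:
  steps:
    - [0,0,0,0,0,0,1]

```text
time: 14.4
ee_pos: [0.4992, -0.1283, 0.0734]
eef_rot: [[0.22, 0.975, 0.0], [0.975, -0.22, -0.0], [-0.0, 0.0, -1.0]]
contact_force: [-0.1, -2.1, 0.6]
width: 0.0135
grasp_force: 41.5
```

The pad contact is clear now, at about 2.5–3 N. Next I push down against the spring.

step_arm:
  squeeze: 60
  steps:
    - [0,0,0,0,0,0,1]
    - [0,0,1,0,0,0,1]
    - [0,0,2,0,0,0,1]
    - [0,0,2.5,0,0,0,1]
    - [0,0,2.5,0,0,0,1]

```text
time: 14.9
ee_pos: [0.4992, -0.1283, 0.0709]
eef_rot: [[0.22, 0.975, 0.0], [0.975, -0.22, -0.0], [-0.0, 0.0, -1.0]]
contact_force: [-1.3, -3.5, 3.8]
width: 0.0133
grasp_force: 62.4
```

step_arm:
  steps:
    - [0,0,0.8,0,0,0,1]
    - [0,0,1.6,0,0,0,1]
    - [0,0,2.2,0,0,0,1]
    - [0,0,2.2,0,0,0,1]
    - [0,0,2.2,0,0,0,1]

```text
time: 15.4
ee_pos: [0.4993, -0.1283, 0.0688]
eef_rot: [[0.22, 0.975, 0.0], [0.975, -0.22, -0.0], [-0.0, 0.0, -1.0]]
contact_force: [-2.2, -4.1, 5.9]
width: 0.0135
grasp_force: 62.7
```

step_arm:
  steps:
    - [0,0.1,0,0,0,0.1,1]
    - [0,0.2,0,0,0,0.2,1]
    - [0,0.3,0,0,0,0.3,1]
    - [-0.1,0.4,0,0,0,0.4,1]
    - [-0.1,0.4,0,0,0,0.5,1]

```text
time: 15.9
ee_pos: [0.4997, -0.1284, 0.0689]
eef_rot: [[0.664, 0.748, 0.0], [0.748, -0.664, 0.0], [0.0, 0.0, -1.0]]
contact_force: [-2.6, -2.3, 5.9]
width: 0.0134
grasp_force: 62.9
```

```bash
python3 -c "
from h import *
go([.4992,-.1283,.0688],77.1-90)
print(manip.read_state()['wrist_torque'])"
```

```text
t 15.9 at [ 0.4997 -0.1284  0.0689] yaw 48.40069417831576 F [-2.588  -2.2607  5.9345] q [-14.6  25.2 114.6   0.   40.2  27. ]
shift [-0.3076 -0.4323  0.0612] rot [ 0.     -0.0003  1.0699]
[-0.5361  0.3017  0.1204]
```

step_arm:
  steps:
    - [-0.1,0,0,0,0,0.12,1]
    - [-0.1,0.1,0,0,0,0.24,1]
    - [-0.2,0.1,0,0,0,0.36,1]
    - [-0.3,0.2,0,0,0,0.48,1]
    - [-0.3,0.2,0,0,0,0.6,1]

```text
time: 16.4
ee_pos: [0.4995, -0.1288, 0.0688]
eef_rot: [[0.97, 0.242, -0.0], [0.242, -0.97, -0.0], [-0.0, -0.0, -1.0]]
contact_force: [-2.1, -3.1, 5.0]
width: 0.0132
grasp_force: 62.9
```

step_arm:
  steps:
    - [0,0,0,0,0,0.12,1]
    - [0,0,0,0,0,0.24,1]
    - [0,0,0,0,0,0.36,1]
    - [0,0,0,0,0,0.46,1]
    - [0,0,0,0,0,0.47,1]

```text
time: 16.9
ee_pos: [0.4991, -0.1288, 0.0687]
eef_rot: [[0.975, -0.223, -0.001], [-0.223, -0.975, -0.0], [-0.001, 0.0, -1.0]]
contact_force: [-3.7, -3.9, 6.2]
width: 0.0136
grasp_force: 62.9
```

```bash
python3 -c "
from h import *
go([.4998,-.129,.0688],77.1-90)
print(manip.read_state()['wrist_torque'])"
```

```text
t 16.9 at [ 0.4991 -0.1288  0.0687] yaw -12.861062546464494 F [-3.6741 -3.8777  6.1591] q [-14.6  25.2 114.7  -0.   40.2  88.2]
shift [ 0.6833  0.0183 -0.1073] rot [0.0002 0.0007 0.0007]
[-0.764   0.5881  0.0159]
```

step_arm:
  steps:
    - [0,0,-0.6,0,0,0,1]
    - [0,0,-1.2,0,0,0,1]
    - [0,0,-1.8,0,0,0,1]
    - [0,0,-1.8,0,0,0,1]
    - [0,0,-1.8,0,0,0,1]

```text
time: 17.4
ee_pos: [0.4992, -0.1288, 0.0704]
eef_rot: [[0.976, -0.219, -0.001], [-0.219, -0.976, -0.0], [-0.001, 0.0, -1.0]]
contact_force: [-2.9, -4.7, 4.1]
width: 0.0132
grasp_force: 62.8
```

```bash
python3 -c "
from h import *
go([.4998,-.129,.0688],77.1-90)
print(manip.read_state()['wrist_torque'])"
```

```text
t 17.4 at [ 0.4992 -0.1288  0.0704] yaw -12.666332331159797 F [-2.8552 -4.6622  4.0862] q [-14.6  25.  114.6  -0.   40.4  88.1]
shift [0.6667 0.0529 1.6236] rot [0.0002 0.0007 0.0041]
[-0.726   0.4713 -0.0405]
```

step_arm:
  steps:
    - [0,0,-0.4,0,0,0,1]
    - [0,0,-0.4,0,0,0,1]
    - [0,0,-0.4,0,0,0,0.78]
    - [0,0,-0.4,0,0,0,0.74]
    - [0,0,-0.4,0,0,0,0.72]

```text
time: 17.9
ee_pos: [0.4996, -0.1285, 0.0708]
eef_rot: [[0.976, -0.22, 0.0], [-0.22, -0.976, 0.0], [0.0, -0.0, -1.0]]
contact_force: [-0.1, 0.6, 0.4]
width: 0.0241
grasp_force: 0.0
```

step_arm:
  steps:
    - [0,0,-0.4,0,0,0,0.72]

```text
time: 18.0
ee_pos: [0.4995, -0.1286, 0.0712]
eef_rot: [[0.976, -0.219, -0.0], [-0.219, -0.976, 0.0], [-0.0, -0.0, -1.0]]
contact_force: [-0.6, -0.1, 0.6]
width: 0.0237
grasp_force: 0.0
```

Released with no contact force. I'll lift clear and look.

step_arm:
  steps:
    - [0,0,-8,0,0,0,0.72]
    - [0,0,-20,0,0,0,0.72]
    - [0,0,-35,0,0,0,0.7]
    - [0,0,-60,0,0,0,0.6]
    - [0,0,-90,0,0,0,0.4]

```text
time: 18.5
ee_pos: [0.4991, -0.1286, 0.1626]
eef_rot: [[0.976, -0.219, -0.001], [-0.219, -0.976, 0.0], [-0.001, -0.0, -1.0]]
contact_force: [0.1, -0.3, 0.2]
width: 0.0478
grasp_force: 0.0
```

step_arm:
  steps:
    - [-40,0,-20,0,0,0,0]
    - [-60,0,-20,0,0,0,0]
    - [-60,0,-20,0,0,0,0]
    - [-60,0,-20,0,0,0,0]

```text
time: 18.9
ee_pos: [0.4416, -0.1158, 0.1824]
eef_rot: [[0.976, -0.219, 0.002], [-0.219, -0.976, -0.001], [0.002, 0.0, -1.0]]
contact_force: [0.0, -0.6, 0.7]
width: 0.0854
grasp_force: 0.0
```

```bash
python3 - <<'E'
from h import *
s=snap('wrist','w8'); d=snap('scene','s8')
go([.4998,-.129,.0688],77.1-90)
o,_=proj(s,[[.499,-.129,.087],[.499,-.129,.04]]); print(o,proj(s,[[.499,-.129,.04]]))
u,v=np.clip(o.astype(int),[110,90],[530,390])
a=cv2.resize(s['color'][v-90:v+90,u-110:u+110],(440,360),interpolation=2)
b=cv2.resize(d['color'][205:295,325:445],(480,360),interpolation=2)[:,:360]
cv2.imwrite('pics/end.png',np.hstack([a,b])); print(u,v)
E
python3 anc.py w8 200 150 450 480 .087
```

```text
t 19.0 at [ 0.4421 -0.1159  0.1818] yaw -12.674837311116171 F [-1.1132 -0.1793 -0.1236] q [-14.9  10.2 117.4   0.   52.4  87.8]
shift [ 59.0106   0.1335 113.0443] rot [ 0.     -0.0014  0.0039]
[315.7751 160.8391] [[315.479  156.7707]]
315 160anc.py:12: RuntimeWarning: Mean of empty slice.
  mu=q.mean(0); U,S,V=np.linalg.svd(q-mu); t=(q-mu)@V[0]
  ret = ret.dtype.type(ret / rcount)
Traceback (most recent call last):
  File "anc.py", line 12, in <module>
    mu=q.mean(0); U,S,V=np.linalg.svd(q-mu); t=(q-mu)@V[0]
                        ~~~~~~~~~~~~~^^^^^^
numpy.linalg.LinAlgError: 1-dimensional array given. Array must be at least two-dimensional
```

View pics/end.png

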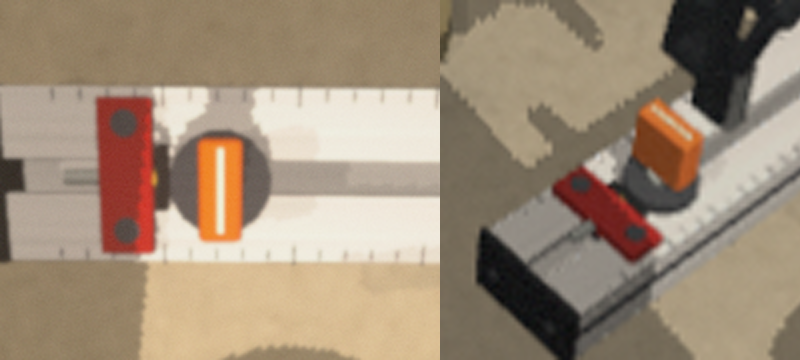

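The final view shows the handle crosswise to the slot, with its line at (220,190) in the crop. The collar is flat on the rail and touches the pad at (170,180), and the gripper is clear.

```bash
python3 -c "
from cell import manip
print(manip.close_job())"
```

```text
the job is handed in; nothing more can be done
None
```

I handed the job in after about 19 s. The anchor is seated in the slot, turned a quarter so its foot lies crosswise under the lips, and released. In the last view its collar touches the stop's pad. Forces stayed low throughout, and I did not touch the dish, bottle, timer or tape.

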